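# Push the key tray home past its spring stop

### The arm

A 6-joint arm with a two-finger parallel gripper is mounted at the origin on the work surface. World frame = base frame: x ahead of the robot, y to its left, z up, the work surface at z = 0. Lengths are in m, angles in rad, forces in N, time in s.
With the tool pointing down it reaches from about 0.375 to 0.975 m from the base axis. Payload 3.8 kg.
Tool frame: the origin (TCP) lies midway between the tips of the shut fingers; the grasp point (between the pads) lies 19 mm behind it; z points along the fingers, y is the line along which they close (so a half turn about z gives the same grasp; the last joint's range is limited). The gripper opens to 85 mm and grips with 20 to 120 N. Pads are 22 mm wide; open, the fingers measure 114 mm over their backs; the gripper's body (76 mm by 85 mm) begins 54 mm behind the grasp point. The pads swing forward as they close: fully open they stand 13 mm farther back than shut.
Start: joints at [-1.338, 0.264, 1.604, -0, 1.274, -0.037], TCP at [0.18, -0.651, 0.231] pointing down, gripper open.
Joint ranges: [-2.63, 2.63], [-0.94, 2.18], [0.31, 2.57], [-1.31, 4.45], [0, 2.66], [-2.55, 2.55]. Speed limits (rad/s): [2.57, 2.57, 3.14, 3.14, 3.14, 3.14].

### API

Orientations are given as a rotation vector (axis times angle).
In Python, from workcell import bot gives the robot as it stands.
- The arm moves only by the tool servo_tool, never from a script. Its argument "series" is a list of rows, each a list of 7 numbers: the shift along the world's x, y, z in units of 0.15 m (1.0 is 0.15 m), then the turn, a rotation vector about the world's x, y, z in units of 180 degrees (1.0 is 180 degrees), then the closure, from 0 (fully open) to 1 (shut). A call has 1 to 20 rows; each row is the pose to reach, as a shift and turn from the pose commanded when the call began, turning the shorter way round; what a row does not reach only later rows make up. A row lasts 1/10 s, in which the tool goes at most 50 mm and 8.59 degrees, less where a joint would pass 70% of its speed; a pose out of reach is approached as far as the arm can. A call with a number of a shift or a turn outside -1 to 1 is refused whole. A call with a gripper value outside its range is refused whole. The fingers move at their own pace and stop on an object; "newtons" is the grip in N (left out, the last holds). Time passes only in rows, so rows that repeat a pose let the fingers close. It gives the time, the measured TCP pose, the force, the opening and the grip force at its end, in the units of the state.
- bot.read_state(): the state, without advancing time (a new reading comes with each control period).
- bot.read_camera(name): name is "side" or "top" or "wrist"; returns the picture (384x512x3 uint8, red, green, blue); there is no depth.
- bot.camera_info(name): a dict with "vertical_fov" (degrees; the focal length in pixels is half the picture's height over the tangent of half this angle, whatever the lens; pixels are square), "cx", "cy" (the principal point, pixels), "dist" ([k1, k2, p1, p2, k3] as OpenCV has them; the pictures are not rectified), "R" (3x3) and "t" (3): a world point X has camera coordinates R X + t. Camera axes: x right, y down, z forward; pixel columns grow to the right and rows downward; lengths in m; the calibration is good to about 2 mm. A picture is of the moment at which its call begins: read the wrist's pose just before it. camera_info takes no time and is no camera call; for the wrist camera it gives the pose at the moment of the call.
- bot.finish_job(): hands the job in; it is judged then, once.
Trained networks look in the newest picture that a camera, given by its name, has taken for a name from the list of things; names that differ only in an ending like _2 or _b are one class to them, and where a whole thing is asked for, a point or a joint stands for the part that bears it (a point fixed in the world has none). Each returns a list of dicts, best first, with "score" (0 to 1); they miss things now and then, are a little off and sometimes report something else, mostly with a low value. They report only what shows in the picture. A call takes as long as a camera call. They do not tell look-alikes from the thing itself.
- bot.recognise(target, camera): "box" ([left, top, right, bottom] as shares, 0 to 1, of the picture: columns of its width, rows of its height, round what is visible of it).
- bot.trace(target, camera): "mask" (384x512 bool, what is visible of it) and "box" ([left, top, right, bottom] as shares, 0 to 1, of the picture: columns of its width, rows of its height, round what is visible of it).
- bot.mark_of(target, camera): "at" ([row, column] as shares, 0 to 1, of the picture: columns of its width, rows of its height: a listed point, or the origin of a listed thing).
The state is a dict: "time": time; "q": joint angles; "joint_vel": joint speeds; "joint_torque": joint torques, N m; "tool_pos": TCP position; "tcp_rot": TCP orientation; "wrist_force": force on the tool from outside, world axes, zero at the start; "torque": the same for the moment, N m; "width": opening from 0.0 (shut) to 1.0 (fully open); "grip_force": force on a finger pad.
Only numpy, scipy, OpenCV 4.12 (cv2) and the standard library are available. Lean on these libraries where they do the work, as an engineer would, in place of code of your own. Each camera call takes 0.05 s, during which the arm holds its last target. There are 200 camera calls.

### The job

Lock the bamboo key tray in its place on the shelf: press the blue spring pedal down with the fingertips so that its red stop pin sinks, keep it held down while you push the tray by its wooden crossbar past the pin until the tray is fully home against the black end stop, then let the pedal go so that the pin springs fully up behind the crossbar. Press and push only: pick nothing up, the padlock and keys ride along lying in the tray, and the tag, tin, mug, carton and screwdriver stay where they are.

Things in the scene. Friction and masses are not known exactly. Their poses are not given: they have to be found in the camera images.
- shelf: Grey shelf board, 270 (x) by 440 (y) mm, top 40 mm above its origin (centre of its underside, on the table). Fixed, level, turned about the vertical. The tray slides along the shelf's +y (leftwards for the robot if not turned). The blue pedal is on its -x side, nearest the robot, the tray beside it on the +x side; a black end stop, 34 mm high, has its face at y = 101 mm.
- stop (a joint): Depression of the blue spring pedal with its red pin, in m: 0 fully up, 0.014 fully down. It moves straight down and springs back up when let go; the spring takes 3.5 N at the top, 8.4 N fully down. Once it is 9 mm down, the top of the pin passes below the crossbar.
- pedal_top (a point): Point on top of the blue pedal plate (6 mm thick), 62 mm above the table when up, moving with it: middle of the fingertips' lane, at shelf x = -77, y = -50 mm. From here the plate reaches 80 mm both ways in y, -38 to +22 mm in x. The lane is 51 mm wide, between pin (-x side) and tray wall (27 mm off, +x side). Press anywhere along it; fingertips can slide on it while pressing.
- pin_top (a point): Centre of the top of the red square stop pin (14 by 14 mm) that stands 13 mm above the pedal on its -x edge, at shelf x = -108, y = 7 mm, and moves up and down with it. While up, it blocks the crossbar.
- tray (a joint): Travel of the bamboo tray along the shelf's +y axis, in m: 0 fully out, 0.062 fully home against the end stop (starts between 0 and 0.020). With the pin up the tray is stopped by it at 0.030. From 0.058 on, the pin is clear behind the crossbar. Slides with about 1.5 N of friction and stays where it is left.
- tray_floor (a point): Centre of the tray's inner floor, 60 mm above the table; axes as the shelf's. The tray is an open box 115 (x) by 150 (y) by 34 mm with 6 mm walls, its rim 88 mm above the table. At travel 0 this point is at shelf x = 7.5, y = -37 mm.
- bar_back (a point): Middle of the back (-y) face of the tray's wooden crossbar, the face to push to +y, 78 mm above the table, in the lane at shelf x = -77 mm; y = -44 mm at travel 0, 18 mm at travel 0.062. The bar sticks out of the tray's side across the pedal to -x, 68 mm long, 14 mm thick in y, from 66 to 90 mm above the table (4 mm over the raised pedal).
- padlock: Yellow plastic padlock, body 42 by 36 by 18 mm with a steel shackle 28 mm further along +y, lying loose in the tray; origin at the centre of its body's underside, z up.
- keys: Two aluminium keys 4 mm thick on a 28 mm steel ring, 58 mm long in all, lying loose in the tray; origin at the centre of the ring, underside, z up.
- tag: Orange silicone tag, 34 by 46 by 6 mm, loose on the shelf; origin at the centre of its underside.
- tin: Small aluminium can, 44 mm across, 45 mm high, loose on the shelf behind the tray; origin at the centre of its underside.
- mug: Blue mug 80 mm across, 90 mm high, loose on the table; origin at the centre of its underside.
- carton: Cardboard box 70 by 90 by 50 mm, loose on the table; origin at the centre of its underside.
- driver: Screwdriver lying loose on the table, handle to its -x; origin under its middle.
Things that resemble listed ones, but are neither listed nor needed, are in the scene too. Of the things that look like the keys, the smaller one is meant. Of the things shaped like the padlock, the yellow one is meant.

How it is judged:
On the way, in this order (a step that is already met when the one before it is completed fails the run):
1. the pedal is held down with the tray still before the pin (value of joint stop above 0.009 m and value of joint tray below 0.034 m), for 0.1 s.
2. the tray has come home while the pedal is still held down (value of joint stop above 0.008 m and value of joint tray above 0.0585 m), for 0.1 s.
At the end, for the whole second after the job is handed in: The tray is home (travel above 58.5 of 62 mm) and at rest, the pedal is back up (less than 1.5 mm down) with the pin behind the crossbar, padlock and keys lie in the tray, and tag, tin, mug, carton and screwdriver are within 20 mm of where they were (value of joint tray above 0.0585 m and value of joint stop below 0.0015 m and velocity of joint tray between -0.005 and 0.005 m/s and z of padlock in the frame of tray_floor between -0.01 and 0.012 m and z of keys in the frame of tray_floor between -0.01 and 0.012 m and distance of each of tag, tin, mug, carton, driver from where it was at the start of the episode below 0.02 m); the robot touches nothing.
It fails at once if the padlock lifted off the tray's floor or out of the tray (z of padlock in the frame of tray_floor above 0.012 m or z of padlock in the frame of tray_floor below -0.01 m).
It fails at once if the keys lifted off the tray's floor or out of the tray (z of keys in the frame of tray_floor above 0.012 m or z of keys in the frame of tray_floor below -0.01 m).
It fails at once if the tag, tin, mug, carton or screwdriver was moved, carried or knocked about (distance of any of tag, tin, mug, carton, driver from where it was at the start of the episode above 0.02 m).
It also fails if it takes over 35 s, if anything falls off the work surface, if the arm or the gripper's body presses on something with over 40 N, if the wrist force passes 120 N, or if a joint passes its speed limit or range.

## Working session

There is one attempt and no reset: what is moved stays moved. The work goes in short steps, Python scripts to look and compute and a tool call to move; the robot and the scene stay as the last step left them, time stands still between calls to the robot, and variables do not carry over. Pictures are saved under pics/ and viewed, at most 10 in all, crops included, and the job is handed in when it is done.

Besides the shell and the picture viewer there is one more tool, called after "Request:" as a command line: name --pt "numbers of a row" for each row, then --argument value for the rest. servo_tool: Moves the arm, as the interface text tells. Shifts and turns lie within -1 to 1; 1 stands for 0.15 m of shift or 180 degrees of turn. Its arguments: {"type":"object","properties":{"series":{"type":"array","items":{"type":"array","items":{"type":"number"}}},"newtons":{"type":"number"}},"required":["series"]}

```bash
mkdir -p pics; cat > h.py <<'E'
import numpy as np, cv2
from workcell import bot
def cam(n):
    c=bot.camera_info(n); f=192/np.tan(np.radians(c["vertical_fov"])/2)
    K=np.array([[f,0,c["cx"]],[0,f,c["cy"]],[0,0,1]]); return K,np.array(c["dist"],float),np.array(c["R"]),np.array(c["t"])
def onz(n,row,col,z):
    K,d,R,t=cam(n); u=cv2.undistortPoints(np.array([[[col,row]]],float),K,d)[0,0]
    r=R.T@np.array([u[0],u[1],1]); o=-R.T@t; return o+r*(z-o[2])/r[2]
def proj(n,P):
    K,d,R,t=cam(n); return cv2.projectPoints(np.array(P,float).reshape(-1,1,3),cv2.Rodrigues(R)[0],t,K,d)[0][:,0]
E
python3 - <<'E'
from h import *
ims=[]
for n in("top","side"):
    im=bot.read_camera(n); ims.append(im[...,::-1])
    for t,z in(("pedal_top",.062),("pin_top",.075),("tray_floor",.06),("bar_back",.078),("shelf",0),("tin",.04),("tag",.04),("mug",0),("carton",0)):
        for m in bot.mark_of(t,n)[:2]:
            r,c=m["at"][0]*384,m["at"][1]*512
            print(n,t,round(m["score"],2),round(r),round(c),onz(n,r,c,z).round(4))
for n,im in zip(("top","side"),ims): cv2.imwrite(f"pics/{n}.png",cv2.resize(im,(800,600)))
s=bot.read_state();print(s["time"],s["tool_pos"],s["tcp_rot"],s["wrist_force"])
E
```

```text
top pin_top 0.91 244 248 [0.4243 0.0301 0.075 ]
top pin_top 0.69 186 106 [0.5917 0.4557 0.075 ]
top tray_floor 0.82 201 255 [0.5529 0.0119 0.06  ]
top tray_floor 0.43 245 252 [0.421  0.0201 0.06  ]
top bar_back 0.93 225 261 [ 0.479  -0.0065  0.078 ]
top shelf 0.86 211 251 [0.5277 0.0264 0.    ]
top shelf 0.51 200 257 [0.5608 0.0056 0.    ]
top tin 0.7 175 213 [0.6342 0.143  0.04  ]
top tin 0.37 241 246 [0.4328 0.0366 0.04  ]
top tag 0.73 170 271 [ 0.651  -0.0354  0.04  ]
top tag 0.27 232 263 [ 0.4617 -0.0131  0.04  ]
top mug 0.84 197 405 [ 0.5749 -0.4568  0.    ]
top carton 0.8 188 107 [0.5947 0.483  0.    ]
side pedal_top 0.8 199 284 [ 0.4706 -0.0325  0.062 ]
side pin_top 0.59 209 281 [0.4419 0.0248 0.075 ]
side pin_top 0.41 213 214 [0.6002 0.1706 0.075 ]
side tray_floor 0.95 197 256 [0.5527 0.0166 0.06  ]
side bar_back 0.63 199 281 [ 0.4691 -0.013   0.078 ]
side shelf 0.58 214 255 [0.5426 0.0346 0.    ]
side shelf 0.35 197 256 [ 0.5936 -0.0382  0.    ]
side tin 0.46 214 218 [0.6147 0.1395 0.04  ]
side tag 0.47 182 241 [ 0.6614 -0.0329  0.04  ]
side mug 0.75 147 319 [ 0.5779 -0.458   0.    ]
side carton 0.9 293 142 [0.5959 0.4871 0.    ]
side carton 0.72 200 257 [ 0.5828 -0.0286  0.    ]
1.0 [ 0.17991843 -0.6505773   0.2312953 ] [ 3.11303146e+00  4.22556502e-01 -4.54565970e-05] [-0.53828058 -0.64479798 -0.25193997]
```

View pics/top.png

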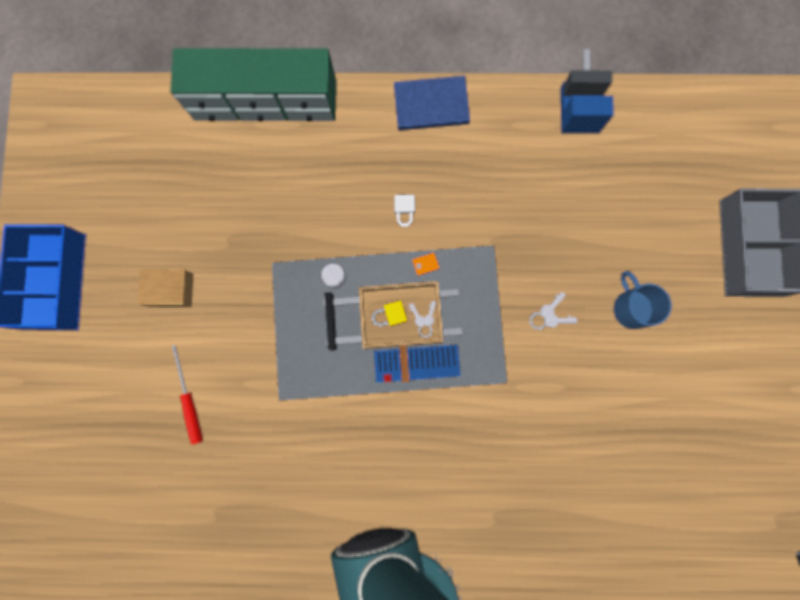

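View pics/side.png

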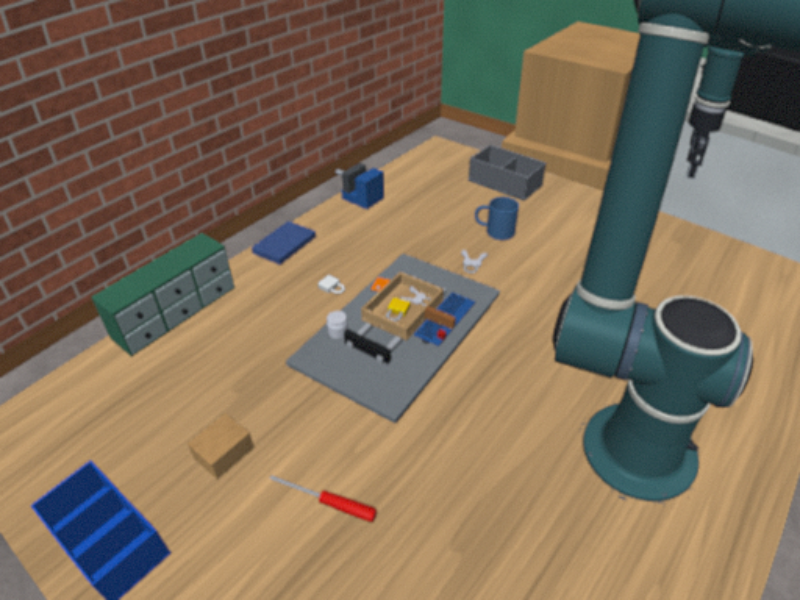

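Top view: the shelf is turned a few degrees, with corners at about (273,263), (494,246), (507,383) and (280,400) in the 800x600 picture. The bar is at about (404,363), the pin at (388,378), and the pedal lies on both sides of the bar. The side view agrees. Next I'll fit the shelf pose.

```bash
cat > fit.py <<'E'
from h import *
from scipy.optimize import least_squares
im=bot.read_camera("top")
hsv=cv2.cvtColor(im,cv2.COLOR_RGB2HSV)
m=((hsv[...,1]<60)&(hsv[...,2]>50)&(hsv[...,2]<150)).astype(np.uint8)
m[:140]=0;m[270:]=0;m[:,:160]=0;m[:,340:]=0
m=cv2.morphologyEx(m,cv2.MORPH_OPEN,np.ones((3,3)))
h=cv2.convexHull(np.argwhere(m)[:,::-1].astype(np.int32))
P=np.array([onz("top",y,x,.04)[:2] for x,y in h[:,0]],np.float32)
hull=cv2.minAreaRect(P);print(hull)
a=np.radians(hull[2]); 
while a>np.pi/4:a-=np.pi/2
while a<-np.pi/4:a+=np.pi/2
c=np.array(hull[0]);R=np.array([[np.cos(a),-np.sin(a)],[np.sin(a),np.cos(a)]])
print("c",c,"deg",np.degrees(a))
W=lambda x,y:c+R@np.array([x,y])
for n in("pedal_top","pin_top","tray_floor","bar_back"):
  z=dict(pedal_top=.062,pin_top=.075,tray_floor=.06,bar_back=.078)[n]
  for k in("top","side"):
    if k=="side":bot.read_camera("side")
    else: bot.read_camera("top")
    for q in bot.mark_of(n,k)[:1]:
      p=onz(k,q["at"][0]*384,q["at"][1]*512,z)[:2]; print(n,k,(R.T@(p-c)).round(4))
for x,y in((-.077,-.05),(-.108,.007),(-.077,-.07),(-.077,-.09)):print(x,y,W(x,y))
print(proj("top",[[*W(sx*.135,sy*.22),.04] for sx,sy in((1,1),(1,-1),(-1,-1),(-1,1))])*800/512)
E
python3 fit.py
```

```text
((0.5402420163154602, 0.03395693004131317), (0.2684149742126465, 0.43803831934928894), 4.921716690063477)
c [0.54024202 0.03395693] deg 4.921716690063477
pedal_top top [-0.0795 -0.055 ]
pedal_top side [-0.09   -0.0555]
pin_top top [-0.1138  0.0063]
pin_top side [-0.103  -0.0061]
tray_floor top [ 0.0101 -0.0226]
tray_floor side [-0.0678 -0.052 ]
bar_back top [-0.0746 -0.0252]
bar_back side [-0.0649 -0.0414]
-0.077 -0.05 [ 0.46781565 -0.02246489]
-0.108 0.007 [0.43203967 0.03166531]
-0.077 -0.07 [ 0.46953155 -0.04239115]
-0.077 -0.09 [ 0.47124744 -0.06231741]
[[270.73549306 261.59997969]
 [493.73897869 244.30539543]
 [507.16136642 382.55940711]
 [277.61085029 400.14674567]]
```

Request:
servo_tool --pt "0.48 0.98 0 0 0 -0.058 1" --pt "0.48 0.98 0 0 0 -0.058 1" --pt "0.48 0.98 0 0 0 -0.058 1" --pt "0.48 0.98 0 0 0 -0.058 1"

```text
time: 2.25
tool_pos: [0.2533, -0.4996, 0.2311]
tcp_rot: [-3.136, -0.141, -0.001]
wrist_force: [-0.8, 0.4, 0.2]
width: 0.333
grip_force: 0.0
```

Request:
servo_tool --pt "0.48 0.98 0 0 0 0 1" --pt "0.48 0.98 0 0 0 0 1" --pt "0.48 0.98 0 0 0 0 1" --pt "0.48 0.98 0 0 0 0 1"

```text
time: 2.65
tool_pos: [0.3251, -0.3534, 0.2315]
tcp_rot: [-3.138, -0.142, -0.001]
wrist_force: [-0.3, -1.0, -0.1]
width: -0.0
grip_force: 0.0
```

Request:
servo_tool --pt "0.48 0.98 0 0 0 0 1" --pt "0.48 0.98 0 0 0 0 1" --pt "0.48 0.98 0 0 0 0 1" --pt "0.48 0.98 0 0 0 0 1"

```text
time: 3.05
tool_pos: [0.3975, -0.2069, 0.2317]
tcp_rot: [-3.138, -0.143, -0.002]
wrist_force: [-0.3, -0.9, 0.4]
width: -0.0
grip_force: 0.0
```

Request:
servo_tool --pt "0.4 0.86 -0.3 0 0 0 1" --pt "0.4 0.86 -0.3 0 0 0 1" --pt "0.4 0.86 -0.3 0 0 0 1" --pt "0.4 0.86 -0.3 0 0 0 1" --pt "0.4 0.86 -0.3 0 0 0 1"

```text
time: 3.55
tool_pos: [0.4562, -0.0803, 0.186]
tcp_rot: [3.138, 0.142, -0.001]
wrist_force: [-0.8, -0.1, 0.1]
width: 0.003
grip_force: 0.0
```

```bash
python3 - <<'E'
from h import *
a=np.radians(4.92);c=np.array([.5402,.0340]);R=np.array([[np.cos(a),-np.sin(a)],[np.sin(a),np.cos(a)]])
im=bot.read_camera("wrist")[...,::-1].copy()
for t,z in(("pedal_top",.062),("pin_top",.075),("bar_back",.078),("tray_floor",.06)):
    for m in bot.mark_of(t,"wrist")[:1]:
        p=onz("wrist",m["at"][0]*384,m["at"][1]*512,z)[:2];print(t,m["score"],(R.T@(p-c)).round(4))
s=bot.read_state();print(s["time"],s["tool_pos"],(R.T@(s["tool_pos"][:2]-c)))
for (x,y,z) in((-.077,-.05,.062),(-.108,.007,.075),(-.077,-.026,.078),(-.077,-.09,.062),(-.05,-.09,.088),(-.115,-.13,.062),(-.055,-.13,.062)):
    u=proj("wrist",[[*(c+R@np.array([x,y])),z]])[0];print(x,y,u.round())
    if abs(u).max()<2000: cv2.circle(im,tuple(int(v) for v in u),4,(0,255,0),1)
cv2.imwrite("pics/w1.png",cv2.resize(im,(800,600)))
E
```

```text
pedal_top 0.65 [-0.0792 -0.0491]
pin_top 0.62 [-0.1075  0.0068]
bar_back 0.94 [-0.0782 -0.0364]
tray_floor 0.83 [ 0.0051 -0.0271]
3.8 [ 0.45604161 -0.08212574  0.18693235] [-0.09380779 -0.10848004]
-0.077 -0.05 [190. 162.]
-0.108 0.007 [125. 200.]
-0.077 -0.026 [158. 166.]
-0.077 -0.09 [235. 162.]
-0.05 -0.09 [232. 136.]
-0.115 -0.13 [278. 202.]
-0.055 -0.13 [280. 138.]
```

View pics/w1.png

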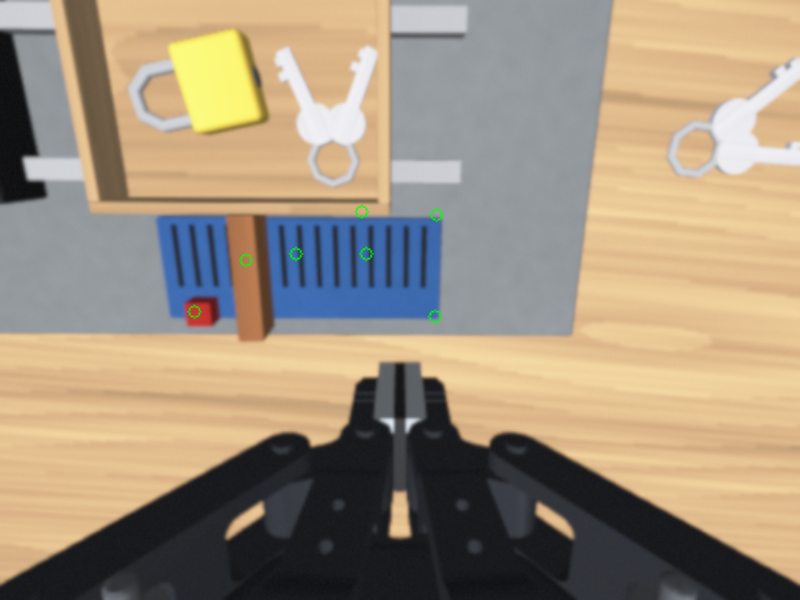

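The overlay agrees with the wrist picture: pin at (195,312), bar back face at about (268,270), a clear lane behind the bar, and tray travel of about 8–10 mm. I'll lower into the lane.

Request:
servo_tool --pt "0.095 0.2 -0.1 0 0 0 1" --pt "0.095 0.2 -0.4 0 0 0 1" --pt "0.095 0.2 -0.7 0 0 0 1" --pt "0.095 0.2 -0.77 0 0 0 1" --pt "0.095 0.2 -0.77 0 0 0 1"

```text
time: 4.3
tool_pos: [0.4682, -0.0512, 0.0693]
tcp_rot: [-3.138, -0.135, 0.007]
wrist_force: [-0.2, -0.2, 0.3]
width: -0.004
grip_force: 0.0
```

Request:
servo_tool --pt "0 0 -0.05 0 0 0 1" --pt "0 0 -0.09 0 0 0 1" --pt "0 0 -0.12 0 0 0 1" --pt "0 0 -0.135 0 0 0 1" --pt "0 0 -0.135 0 0 0 1" --pt "0 0 -0.135 0 0 0 1"

```text
time: 4.9
tool_pos: [0.4727, -0.0514, 0.0525]
tcp_rot: [3.137, 0.138, 0.008]
wrist_force: [-0.2, -2.7, 5.9]
width: -0.0
grip_force: 3.0
```

```bash
python3 - <<'E'
from h import *
a=np.radians(4.92);c=np.array([.5402,.0340]);R=np.array([[np.cos(a),-np.sin(a)],[np.sin(a),np.cos(a)]])
im=bot.read_camera("wrist")[...,::-1].copy()
for _ in range(3):
  s=bot.read_state();print(s["time"],s["tool_pos"],R.T@(s["tool_pos"][:2]-c),s["wrist_force"])
cv2.imwrite("pics/w2.png",cv2.resize(im,(800,600)))
E
```

```text
4.95 [ 0.47270862 -0.05142442  0.0525553 ] [-0.0745691  -0.07932129] [ 0.95547043 -2.00255237  6.46092784]
4.95 [ 0.47270862 -0.05142442  0.0525553 ] [-0.0745691  -0.07932129] [ 0.95547043 -2.00255237  6.46092784]
4.95 [ 0.47270862 -0.05142442  0.0525553 ] [-0.0745691  -0.07932129] [ 0.95547043 -2.00255237  6.46092784]
```

View pics/w2.png

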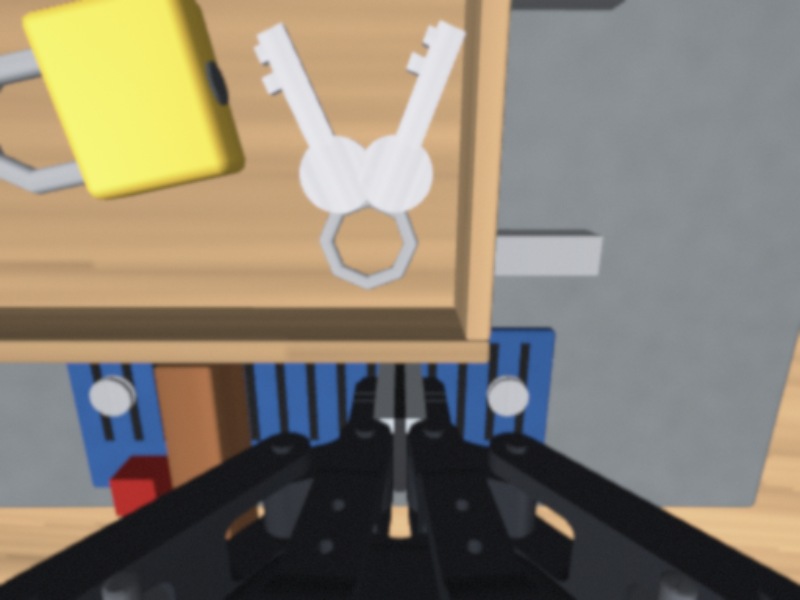

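The fingers are in the lane pressing the pedal, clear of the bar at (195,420) and the tray wall, and its two guide posts are showing. The force suggests about 8–9 mm of depression, so I'll press a little deeper.

Request:
servo_tool --pt "0 0 -0.01 0 0 0 1" --pt "0 0 -0.02 0 0 0 1" --pt "0 0 -0.02 0 0 0 1" --pt "0 0 -0.02 0 0 0 1"

```text
time: 5.35
tool_pos: [0.4727, -0.0514, 0.0497]
tcp_rot: [3.137, 0.138, 0.008]
wrist_force: [0.6, -2.7, 6.8]
width: 0.003
grip_force: 3.5
```

```bash
python3 - <<'E'
from h import *
for _ in range(3):
  bot.read_camera("side");s=bot.read_state();print(s["time"],s["tool_pos"],s["wrist_force"])
E
```

```text
5.4 [ 0.47275158 -0.05142932  0.04970801] [ 0.57362784 -2.53691548  7.11666807]
5.45 [ 0.47272378 -0.05140458  0.04970733] [-0.06495022 -2.14873898  5.70991794]
5.5 [ 0.47272715 -0.05141662  0.04970571] [ 0.68234673 -2.60274737  7.41903621]
```

Request:
servo_tool --pt "0 0 -0.01 0 0 0 1" --pt "-0.01 0.05 -0.01 0 0 0 1" --pt "-0.015 0.1 -0.01 0 0 0 1" --pt "-0.02 0.15 -0.01 0 0 0 1" --pt "-0.025 0.19 -0.01 0 0 0 1" --pt "-0.03 0.23 -0.01 0 0 0 1" --pt "-0.035 0.27 -0.01 0 0 0 1" --pt "-0.035 0.27 -0.01 0 0 0 1"

```text
time: 6.3
tool_pos: [0.4681, -0.0106, 0.0486]
tcp_rot: [3.136, 0.139, 0.01]
wrist_force: [0.7, -3.4, 7.2]
width: 0.004
grip_force: 3.8
```

```bash
python3 - <<'E'
from h import *
a=np.radians(4.92);c=np.array([.5402,.0340]);R=np.array([[np.cos(a),-np.sin(a)],[np.sin(a),np.cos(a)]])
im=bot.read_camera("wrist")[...,::-1].copy()
s=bot.read_state();print(s["time"],s["tool_pos"],R.T@(s["tool_pos"][:2]-c),s["wrist_force"])
for t,z in(("pin_top",.063),("bar_back",.078),("tray_floor",.06)):
    for m in bot.mark_of(t,"wrist")[:1]:
        p=onz("wrist",m["at"][0]*384,m["at"][1]*512,z)[:2];print(t,m["score"],(R.T@(p-c)).round(4))
cv2.imwrite("pics/w3.png",cv2.resize(im,(800,600)))
E
```

```text
6.35 [ 0.4680439  -0.01064055  0.04853352] [-0.07571882 -0.03828762] [ 1.1832797  -1.71105301  7.04112284]
pin_top 0.81 [-0.1075  0.0067]
bar_back 0.65 [-0.0785 -0.0175]
```

View pics/w3.png

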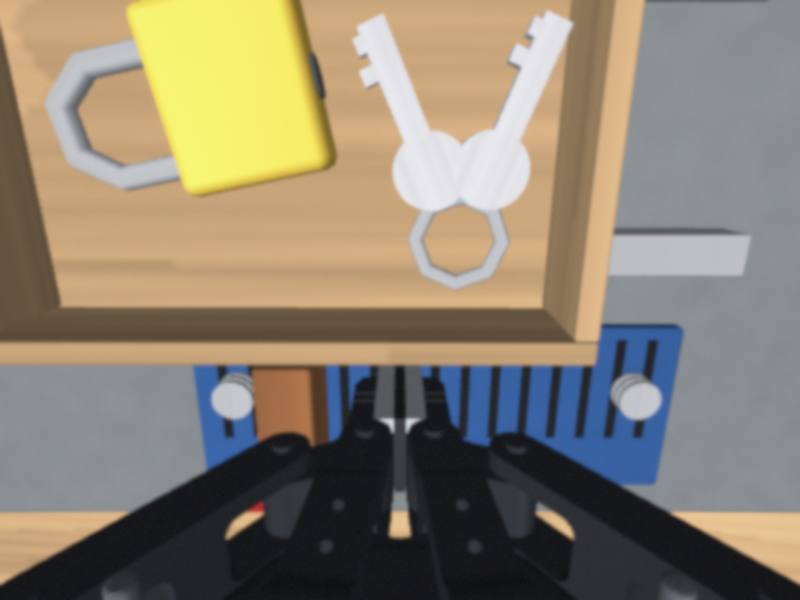

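The tray is moving with the fingers: the bar touches them at about (325,420) and travel is about 23 mm, still in front of the pin. I'll press slightly deeper to confirm the pedal is down.

Request:
servo_tool --pt "0 0 -0.01 0 0 0 1" --pt "0 0 -0.01 0 0 0 1" --pt "0 0 -0.01 0 0 0 1"

```text
time: 6.8
tool_pos: [0.4681, -0.0107, 0.048]
tcp_rot: [3.137, 0.138, 0.009]
wrist_force: [-1.7, -2.3, 17.0]
width: 0.001
grip_force: 7.4
```

```bash
python3 - <<'E'
from h import *
F=[]
for _ in range(4):
  bot.read_camera("side");s=bot.read_state();F.append(s["wrist_force"])
print(s["time"],s["tool_pos"],np.mean(F,0))
E
```

```text
7.0 [ 0.46808459 -0.01064067  0.04800057] [-2.47370406 -1.95449806 16.31605157]
```

Bottomed out at z = 0.048, so the pedal is fully down. I'll ease off slightly and push home.

Request:
servo_tool --pt "0 0 0.005 0 0 0 1" --pt "-0.005 0.04 0.005 0 0 0 1" --pt "-0.008 0.08 0.005 0 0 0 1" --pt "-0.01 0.12 0.005 0 0 0 1" --pt "-0.013 0.16 0.005 0 0 0 1" --pt "-0.017 0.2 0.005 0 0 0 1" --pt "-0.02 0.23 0.005 0 0 0 1" --pt "-0.02 0.23 0.005 0 0 0 1"

```text
time: 7.8
tool_pos: [0.4651, 0.0239, 0.0482]
tcp_rot: [3.137, 0.139, 0.01]
wrist_force: [-0.4, -3.3, 11.6]
width: 0.001
grip_force: 5.4
```

```bash
python3 - <<'E'
from h import *
a=np.radians(4.92);c=np.array([.5402,.0340]);R=np.array([[np.cos(a),-np.sin(a)],[np.sin(a),np.cos(a)]])
im=bot.read_camera("wrist")[...,::-1].copy()
s=bot.read_state();print(s["time"],s["tool_pos"],R.T@(s["tool_pos"][:2]-c),s["wrist_force"])
for t,z in(("pin_top",.063),("bar_back",.078),("tray_floor",.06)):
    for m in bot.mark_of(t,"wrist")[:1]:
        p=onz("wrist",m["at"][0]*384,m["at"][1]*512,z)[:2];print(t,m["score"],(R.T@(p-c)).round(4))
cv2.imwrite("pics/w4.png",cv2.resize(im,(800,600)))
E
```

```text
7.85 [0.46515795 0.02394236 0.04822388] [-0.07562814 -0.00358462] [ 0.97034909 -2.90189897 12.10359599]
bar_back 0.68 [-0.0792  0.017 ]
```

View pics/w4.png

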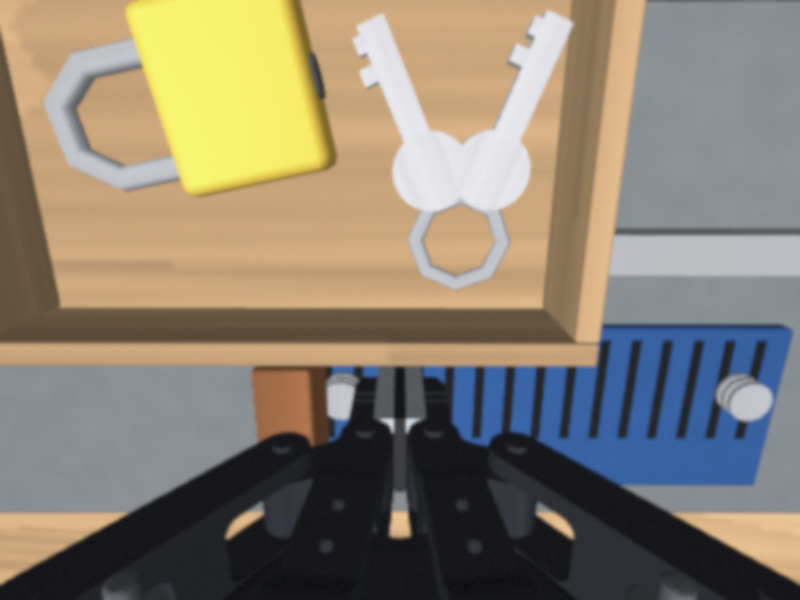

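The bar is close to home, with its back face at about y = 17 mm. I'll push the last few millimetres and watch for the end-stop force.

Request:
servo_tool --pt "-0.001 0.01 0 0 0 0 1" --pt "-0.002 0.02 0 0 0 0 1" --pt "-0.003 0.03 0 0 0 0 1" --pt "-0.003 0.03 0 0 0 0 1" --pt "-0.003 0.03 0 0 0 0 1"

```text
time: 8.5
tool_pos: [0.4651, 0.0255, 0.0485]
tcp_rot: [3.132, 0.141, 0.01]
wrist_force: [-0.1, -16.3, 13.1]
width: -0.001
grip_force: 9.3
```

```bash
python3 - <<'E'
from h import *
a=np.radians(4.92);c=np.array([.5402,.0340]);R=np.array([[np.cos(a),-np.sin(a)],[np.sin(a),np.cos(a)]])
T=bot.read_camera("top");F=[]
im=bot.read_camera("wrist")[...,::-1].copy()
for _ in range(3):
  bot.read_camera("side");F.append(bot.read_state()["wrist_force"])
s=bot.read_state();print(s["time"],s["tool_pos"],R.T@(s["tool_pos"][:2]-c),np.mean(F,0))
cv2.imwrite("pics/w5.png",np.hstack([cv2.resize(im[180:330,120:330],(420,300)),cv2.resize(T[140:260,160:320,::-1],(400,300),interpolation=cv2.INTER_CUBIC)[:, :370]]))
E
```

```text
8.75 [0.46503543 0.02550442 0.04847421] [-0.07561624 -0.00201781] [ -0.04630011 -17.24832226  12.81784793]
```

View pics/w5.png

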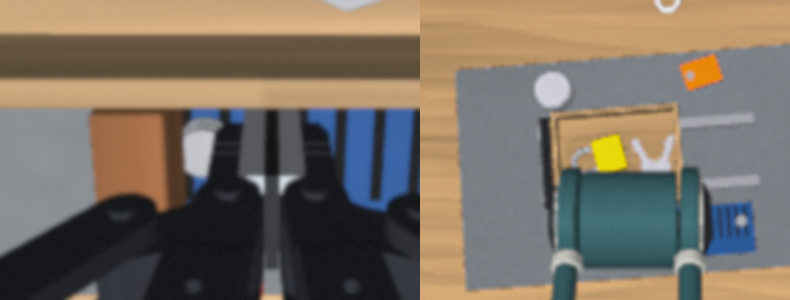

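Contact with 17 N. I'll check that this is the end stop by overlaying the predicted home position on the wrist picture.

```bash
python3 - <<'E'
from h import *
a=np.radians(4.92);c=np.array([.5402,.0340]);R=np.array([[np.cos(a),-np.sin(a)],[np.sin(a),np.cos(a)]])
im=cv2.resize(bot.read_camera("wrist")[...,::-1],(800,600))
L=lambda x,y,z:proj("wrist",[[*(c+R@np.array([x,y])),z]])[0]*800/512
for tr,col in((.062,(0,255,0)),(.057,(0,0,255))):
  for P,Q in(((-.05,-.044+tr,.09),(-.1,-.044+tr,.09)),((.02,-.112+tr,.088),(-.05,-.112+tr,.088))):
    cv2.line(im,tuple(L(*P).astype(int).tolist()),tuple(L(*Q).astype(int).tolist()),col,1)
# pedal end reference (fixed)
for y in(-.13,):cv2.line(im,tuple(L(-.055,y,.048).astype(int).tolist()),tuple(L(-.115,y,.048).astype(int).tolist()),(255,0,255),1)
cv2.imwrite("pics/w6.png",im)
E
```

```text
(no output)
```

View pics/w6.png

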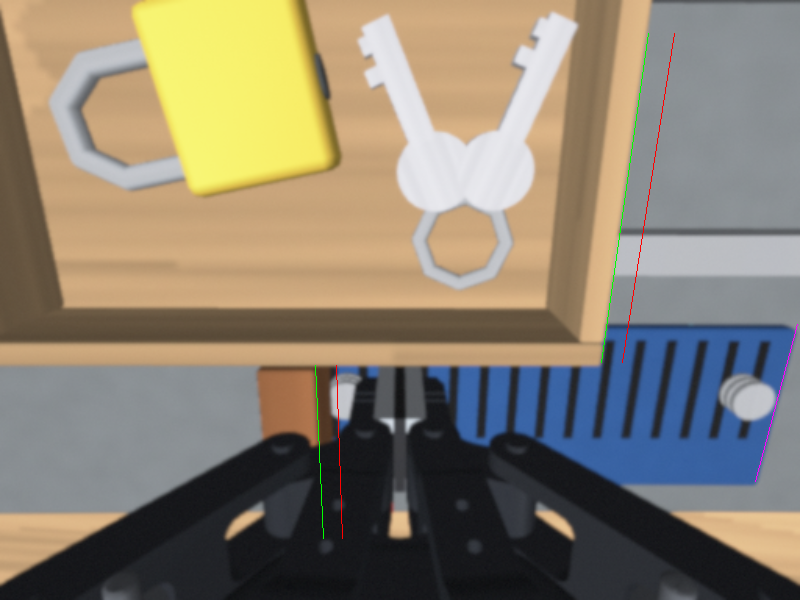

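The tray's rear rim lies exactly on the green home line (travel 62 mm). I'll back off the bar a little, then lift.

Request:
servo_tool --pt "0.002 -0.03 0 0 0 0 1" --pt "0.005 -0.06 0 0 0 0 1" --pt "0.006 -0.07 0.05 0 0 0 1" --pt "0.006 -0.07 0.1 0 0 0 1" --pt "0.006 -0.07 0.2 0 0 0 1" --pt "0.006 -0.07 0.5 0 0 0 1" --pt "0 -0.3 0.8 0 0 0 1" --pt "-0.2 -0.6 1 0 0 0 1" --pt "-0.2 -1 1 0 0 0 1" --pt "-0.2 -1 1 0 0 0 1" --pt "-0.2 -1 1 0 0 0 1" --pt "-0.2 -1 1 0 0 0 1"

```text
time: 10.0
tool_pos: [0.431, -0.121, 0.1951]
tcp_rot: [-3.138, -0.135, 0.001]
wrist_force: [0.0, 0.5, -0.3]
width: 0.002
grip_force: 0.0
```

```bash
python3 - <<'E'
from h import *
im=bot.read_camera("top")[...,::-1]; w=bot.read_camera("side")[...,::-1]
a=np.radians(4.92);c=np.array([.5402,.0340]);R=np.array([[np.cos(a),-np.sin(a)],[np.sin(a),np.cos(a)]])
for n in("top","side"):
  bot.read_camera(n)
  for t,z in(("pin_top",.075),("bar_back",.078),("tray_floor",.06)):
    for m in bot.mark_of(t,n)[:1]:
      print(n,t,(R.T@(onz(n,m["at"][0]*384,m["at"][1]*512,z)[:2]-c)).round(3))
s=bot.read_state();print(s["time"],s["tool_pos"],s["wrist_force"])
cv2.imwrite("pics/e.png",np.hstack([cv2.resize(im[140:280,160:340],(400,311),interpolation=2),cv2.resize(w[140:280,170:350],(400,311),interpolation=2)]))
E
```

```text
top pin_top [-0.114  0.007]
top bar_back [-0.068  0.024]
top tray_floor [0.016 0.026]
side pin_top [-0.1   -0.002]
side bar_back [-0.075  0.009]
side tray_floor [0.015 0.031]
10.5 [ 0.43152072 -0.12064042  0.19515731] [ 1.1791426  -0.25016384 -0.1385207 ]
```

View pics/e.png

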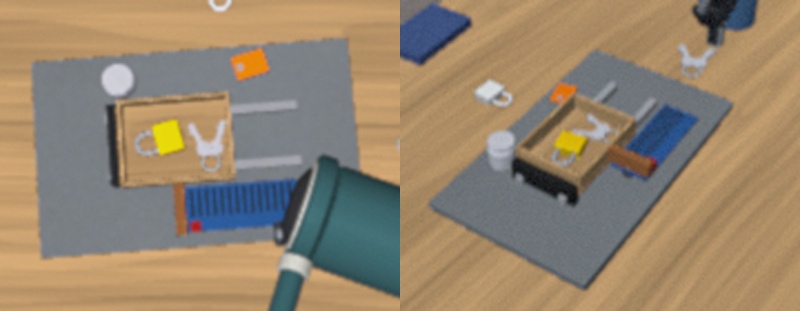

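The tray is against the black stop, the red pin is up behind the bar at (195,227) in the left crop, the pegs are hidden again (pedal up), and the arm is clear of everything.

```bash
python3 -c "
from h import *
print(bot.finish_job())"
```

```text
the job is handed in; nothing more can be done
None
```

The tray is home against the end stop with the pin up behind the crossbar and the padlock and keys still inside; the job is handed in, but no verdict came back.

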